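Set a bench compressor's flywheel just past compression

TASK

Get the little compressor ready for an easy start: lift the brass lock pin out of the yellow block and stand it in the aluminium cup. Then turn the red flywheel gently counter-clockwise (seen from above) by its brittle black knob, held lightly, feel the resistance climb to the compression peak, stop just past the peak before the wheel spins away, and let go so that it stays there. Leave everything else on the bench alone.

Things in the scene. Friction and masses are not known exactly. Their poses are not given: they have to be found in the camera images.
- compressor: Small bench air compressor fixed to the bench: steel base plate 260 x 220 x 12 mm (150 mm to its +x, 110 mm to -x and either side of y), green drum with the red flywheel on a vertical axis above it, finned cylinder along its +x, at most 71 mm high, and a yellow lock-pin block. Origin on the flywheel axis at bench level, z up. The piston is hidden inside.
- flywheel (a joint): Angle turned by the red flywheel since the start, rad, positive counter-clockwise seen from above (its proper way). Wheel 160 mm across, rim 80 to 100 mm above the bench. The compression peak cannot be seen and differs every time: 1.0 to 3.0 rad from the start. Over the last 0.6 rad before it the push at the knob climbs from 6 to 10 (standing) or 15 N (moving); bearing friction alone is 2 N.
- hub (a point): Centre of the flywheel's hub nut, on its axis, 105 mm above the bench (nut 31 mm across, highest part of the wheel but the knob). How it behaves: let go before the peak, the wheel springs back. Past the peak the push needed falls within 0.1 rad to about 3 N or less and stays so for about 0.3 rad, in which the wheel stays put when let go; beyond that it spins away forwards.
- knob_mid (a point): Grip point of the flywheel's upright black knob, a 22 mm thick, 43 mm tall cylinder that spins freely on its own stud; the point is on its axis, 127 mm above the bench, 62 mm from the flywheel axis; the knob spans 102 to 145 mm above the bench.
- knob: The same black knob; origin at its foot on its axis, 101 mm above the bench, 62 mm from the flywheel axis. Hard brittle plastic: it takes a light grip (30 N is plenty, slides round in the fingers), not more than 110 N of contact force in all, both fingers added up.
- lug (a point): Middle of the steel lug on the wheel's rim (14 mm wide, standing out to 98 mm from the axis, 82 to 98 mm above the bench). It runs against the lock pin after 0.1 to 0.6 rad of turning, well before the peak.
- cam_top: The top land of the compression cam, fixed to the flywheel and turning with it, out of sight inside the drum; the hidden sprung roller of the compressor body bears on it (with 30 to 45 N) only while the wheel stands just past the peak. Origin on the flywheel axis 80 mm above the bench; its x axis points to the knob.
- lock_pin: Brass lock pin standing loose in the hole of the yellow block beside the wheel, blocking the lug: shank 10 mm thick, head 20 mm across and 14 mm tall at its top, 100 mm long in all, 70 g. Origin at the centre of its lower end (45 mm above the bench at the start), z along the pin to its head.
- pin_hole (a point): Mouth of the lock pin's hole, 11 mm wide and 30 mm deep, 75 mm above the bench, in the 30 x 30 mm top of the yellow block.
- pin_cup: Round aluminium cup fixed to the bench for the lock pin: 60 mm across at the rim, narrowing a little downwards, 50 mm tall, wall 4 mm, inner floor about 5 mm above the bench. Origin at the centre of its underside.
- hammer: hammer lying on the bench (bystander)
- screwdriver: orange-handled screwdriver lying on the bench (bystander)
- ring_mandrel: tapered steel ring mandrel, 260 mm long, lying on the bench (bystander)
- flux_jar: jar, 52 mm across, 70 mm tall (bystander)
- glass_dish: shallow glass dish, 90 mm across (bystander)
- buff_wheel: grey buffing disc, 80 mm across, 18 mm thick (bystander)
Mind the look-alikes: they are no part of the job. Leave any brown or turquoise look-alike of the pin_cup alone.

How it is judged:
By the outcome, as a careful person would: the job done as asked, in the order asked, and still so for the second after the job is handed in, with the robot touching nothing.
It also fails if it takes over 72 s, if anything falls off the work surface, if the arm or the gripper's body presses on something with over 40 N, if the wrist force passes 120 N, or if a joint passes its speed limit or range.

ROBOT

A 6-joint arm with a two-finger parallel gripper is mounted at the origin on the work surface. World frame = base frame: x ahead of the robot, y to its left, z up, the work surface at z = 0. Lengths are in m, angles in degrees, forces in N, time in s.
With the tool pointing down it reaches from about 0.25 to 0.725 m from the base axis. Payload 9.7 kg.
Tool frame: the origin (TCP) lies between the finger pads; the fingertips stand 25 mm ahead of it and the grasp point (between the pads) lies 6 mm ahead of it; z points along the fingers, y is the line along which they close (so a half turn about z gives the same grasp; the last joint's range is limited). The gripper opens to 85 mm and grips with 20 to 120 N. Pads are 22 mm wide; open, the fingers measure 114 mm over their backs; the gripper's body (76 mm by 85 mm) begins 54 mm behind the grasp point. The pads swing forward as they close: fully open they stand 13 mm farther back than shut.
Start: joints at [0, 4.979, 10.078, 95.1, 0, 90], TCP at [0.55, -0, 0.256] pointing down, gripper open.
Joint ranges: [-179.16, 179.16], [-48.56, 103.87], [-65.8, 70.77], [-126.05, 130.52], [-82.76, 87.17], [-180, 180]. Speed limits (degrees/s): [127.2, 127.2, 147.25, 180, 180, 180].

INTERFACE

Orientations are given as [roll, pitch, yaw] about the fixed x, y, z axes, in that order (R = Rz(yaw) Ry(pitch) Rx(roll)).
In Python, from workcell import bot gives the robot as it stands. The module is installed in compiled form; this text tells all that it offers.
- The arm moves only by the shell command python3 -m pendant 'ROWS' [FORCE]. ROWS is a JSON list of rows, 1 to 5 of them, each an object with the fields dx, dy, dz (the shift in normalised numbers (1 is 0.6 m)), rz (a turn about the tool's z in a scale on which 1.0 is 120 degrees), finger_gap (the finger opening in m); a field left out counts as zero (the opening has to be given); each row is the pose to reach, as a shift and turn from the pose commanded when the command began, along the tool's axes at that moment; what a row does not reach only later rows make up. A row lasts 1/12 s, in which the tool goes at most 0.0417 m and 7.16 degrees, less where a joint would pass 70% of its speed; a pose out of reach is approached as far as the arm can. The fingers move at their own pace and stop on an object; FORCE is the grip in N (left out, the last holds). Time passes only in rows, so rows that do not move let the fingers close. It prints the time, the measured TCP pose, the force, the opening and the grip force at its end. No shift or turn number may pass 1 either way. Input that does not fit is refused with a message, and nothing moves.
- bot.get_obs(): the state, without advancing time (a new reading comes with each control period).
- bot.camera(name): name is "scene" or "side" or "wrist"; returns the picture (480x640x3 uint8, blue, green, red); there is no depth.
- bot.camera_info(name): a dict with "mtx" (3x3 intrinsics, pixels), "k1" (the pictures are not rectified: a ray, as slopes to the right and down, at radius r is drawn at 1 + k1 r^2 times it, then the intrinsics apply), "extrinsics" (4x4, takes a point from camera to world coordinates). Camera axes: x right, y down, z forward; pixel columns grow to the right and rows downward; lengths in m; the calibration is good to about 2 mm. A picture is of the moment at which its call begins: read the wrist's pose just before it. camera_info takes no time and is no camera call; for the wrist camera it gives the pose at the moment of the call.
- bot.job_done(): hands the job in; it is judged then, once.
The state is a dict: "time": time; "q": joint angles; "qd": joint speeds; "joint_efforts": joint torques, N m; "ee_pos": TCP position; "tcp_rot": TCP orientation; "wrist_force": force on the tool from outside, world axes, zero at the start; "torque": the same for the moment, N m; "opening": finger opening in m; "grasp_force": force on a finger pad.
Only numpy, scipy, OpenCV 4.12 (cv2) and the standard library are available. Lean on these libraries where they do the work, as an engineer would, in place of code of your own. Each camera call takes 0.05 s, during which the arm holds its last target. There are 200 camera calls.

## Working session

There is one attempt and no reset: what is moved stays moved. The work goes in short steps, Python scripts to look and compute and a shell command to move; the robot and the scene stay as the last step left them, time stands still between calls to the robot, and variables do not carry over. Pictures are saved under pics/ and viewed, at most 10 in all, crops included, and the job is handed in when it is done.

```bash
mkdir -p pics
cat > h.py <<'E'
import numpy as np, cv2
from workcell import bot
def ray(cam,u,v,info=None):
    i=info or bot.camera_info(cam); K=np.array(i["mtx"]); E=np.array(i["extrinsics"])
    p=cv2.undistortPoints(np.array([[[u,v]]],float),K,np.array([i["k1"],0,0,0.]))[0,0]
    return E[:3,3],E[:3,:3]@np.array([p[0],p[1],1])
def atz(cam,u,v,z,info=None):
    o,d=ray(cam,u,v,info); return o+d*(z-o[2])/d[2]
def px(cam,P,info=None):
    i=info or bot.camera_info(cam); E=np.linalg.inv(np.array(i["extrinsics"]))
    q=cv2.projectPoints(np.array([P],float),cv2.Rodrigues(E[:3,:3])[0],E[:3,3],np.array(i["mtx"]),np.array([i["k1"],0,0,0.]))[0]
    return q[0,0]
E
python3 - <<'E'
from h import *
for c in("scene","side"):
    cv2.imwrite(f"pics/{c}1.png",bot.camera(c)); i=bot.camera_info(c); print(c,np.round(i["extrinsics"],3).tolist(),i["k1"],i["mtx"])
o=bot.get_obs();print(o)
E
```

```text
scene [[-0.696, 0.468, -0.545, 1.258], [0.718, 0.469, -0.514, 0.606], [0.016, -0.749, -0.662, 0.897], [0.0, 0.0, 0.0, 1.0]] 0.007577028085893621 [[476.08397405   0.         317.73554853]
 [  0.         476.08397405 238.37429923]
 [  0.           0.           1.        ]]
side [[0.961, -0.215, 0.177, 0.334], [-0.278, -0.747, 0.604, -0.842], [0.002, -0.629, -0.777, 1.169], [0.0, 0.0, 0.0, 1.0]] -0.056631763946903106 [[617.73700408   0.         311.86420093]
 [  0.         617.73700408 238.59774296]
 [  0.           0.           1.        ]]
{'time': 0.1, 'q': array([-1.10183260e-03,  5.00810431e+00,  1.00386286e+01,  9.51005008e+01,
       -7.97734201e-05,  8.99993476e+01]), 'qd': array([ 0.03588735, -0.04443576,  0.13212065,  0.01063869, -0.11621705,
        0.02506734]), 'joint_efforts': array([ 5.47294949e-04, -5.21561801e+01,  4.65652657e+01,  1.59993977e-02,
       -1.19309320e-06, -5.24902489e-06]), 'ee_pos': array([ 5.49815710e-01, -1.09352899e-05,  2.55649190e-01]), 'tcp_rot': array([-1.79930024e+02,  7.89765514e-05,  8.99995507e+01]), 'wrist_force': array([ 0.22001188,  0.69057624, -0.6594717 ]), 'torque': array([ 0.0260259 , -0.00709405,  0.04922221]), 'grasp_force': 0.0, 'opening': 0.08505377657360931}
```

View pics/scene1.png

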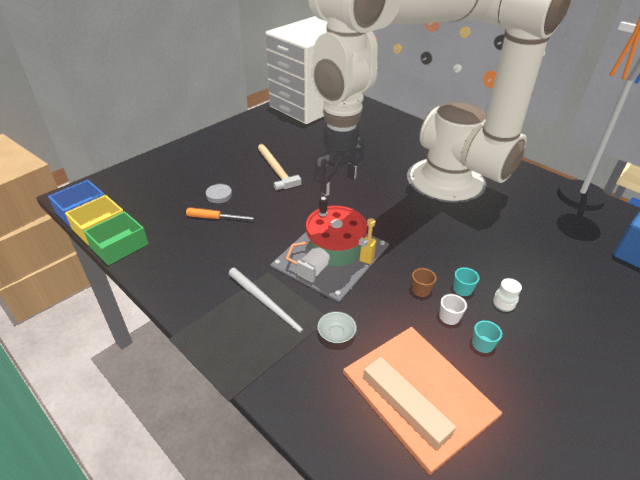

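View pics/side1.png

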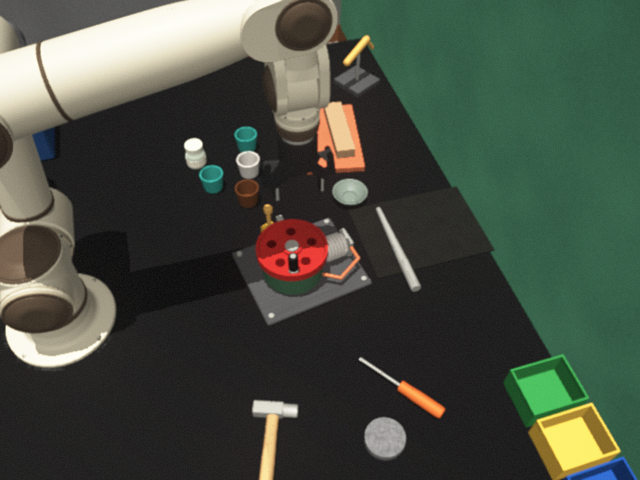

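Scene view: the compressor is at about (337,235), with the pin at (370,230) and the knob at (323,205). The cup candidates are brown (423,284), turquoise (466,282) and (486,337), and silvery-white (453,310). I choose the silvery one, which is at (248,164) in the side view. One close crop to check.

Run:
```python
from h import *
a=cv2.imread("pics/scene1.png");b=cv2.imread("pics/side1.png")
A=cv2.resize(a[180:330,300:500],(800,600),interpolation=cv2.INTER_CUBIC)[:, :]
B=cv2.resize(b[130:280,220:370],(600,600),interpolation=cv2.INTER_CUBIC)
A=cv2.resize(a[180:340,280:480],(400,320),interpolation=cv2.INTER_CUBIC)
c=np.zeros((600,800,3),np.uint8)
c[:,:400]=cv2.resize(a[180:330,280:380],(400,600),interpolation=cv2.INTER_CUBIC)
c[:,400:]=cv2.resize(b[145:295,235:335],(400,600),interpolation=cv2.INTER_CUBIC)
cv2.imwrite("pics/c1.png",c)
```

```text
(no output)
```

View pics/c1.png

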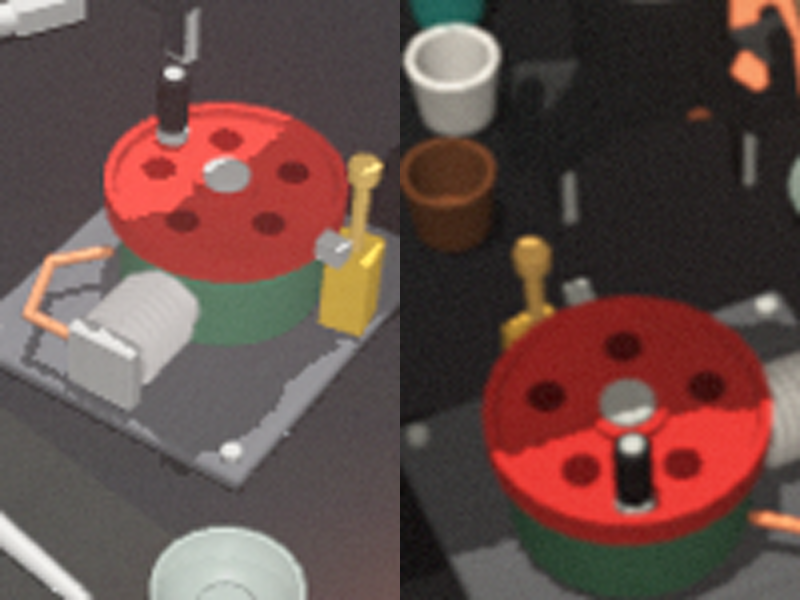

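The crop shows a silvery aluminium cup (side ~(249,160)), clearly unlike the brown one. The brass pin head is at side (268,207)/scene (371,220), the hub nut at side (292,245)/scene (337,223), the knob top at side (293,256)/scene (323,198), and the lug at scene (363,242).

Run:
```python
from h import *
def tri(a,b):
    o1,d1=ray("scene",*a);o2,d2=ray("side",*b)
    t=np.linalg.lstsq(np.c_[d1,-d2],o2-o1,rcond=None)[0];p,q=o1+t[0]*d1,o2+t[1]*d2
    return np.round((p+q)/2,4),round(np.linalg.norm(p-q),4)
for n,a,b,z in[("hub",(336.8,223.5),(292,245),.105),("knobtop",(323.3,198.5),(293,255),.145),("pin",(371,221),(268,206.5),.142),("lug",(363.3,242),(279.5,218),.09),("cup",(453,303),(248.7,160),.05)]:
    print(n,tri(a,b),atz("scene",*a,z).round(4),atz("side",*b,z).round(4))
i=bot.camera_info("wrist");o=bot.get_obs();print(np.round(i["extrinsics"],3).tolist(),np.round(i["mtx"],1).tolist(),o["time"])
cv2.imwrite("pics/w1.png",bot.camera("wrist"))
```

```text
hub (array([ 0.5279, -0.0168,  0.102 ]), np.float64(0.0037)) [ 0.5287 -0.0139  0.105 ] [ 0.5287 -0.0206  0.105 ]
knobtop (array([ 0.5158, -0.0773,  0.1452]), np.float64(0.0018)) [ 0.5146 -0.0772  0.145 ] [ 0.5165 -0.0778  0.145 ]
pin (array([0.4979, 0.0703, 0.1443]), np.float64(0.0015)) [0.4947 0.0689 0.142 ] [0.4988 0.0716 0.142 ]
lug (array([0.5238, 0.0734, 0.0927]), np.float64(0.0002)) [0.5215 0.0716 0.09  ] [0.5243 0.0758 0.09  ]
cup (array([0.5019, 0.3298, 0.0485]), np.float64(0.0054)) [0.5003 0.3314 0.05  ] [0.5034 0.3255 0.05  ]
[[1.0, 0.0, -0.001, 0.55], [0.0, -0.956, -0.295, 0.075], [-0.001, 0.295, -0.956, 0.373], [0.0, 0.0, 0.0, 1.0]] [[406.6, 0.0, 315.9], [0.0, 406.6, 239.1], [0.0, 0.0, 1.0]] 0.1
```

View pics/w1.png

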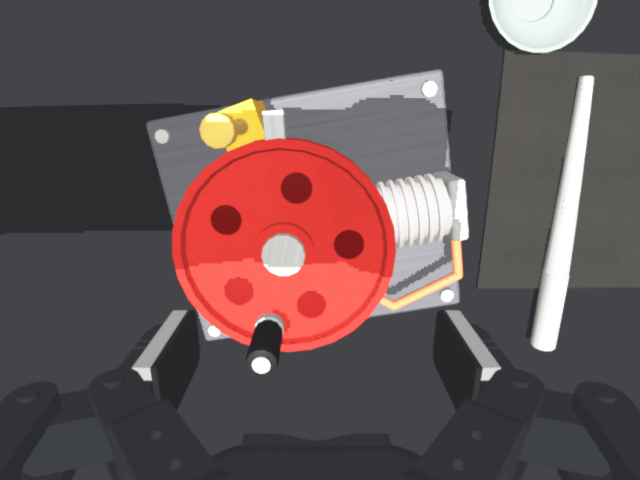

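Wrist view: the pin head is at (217,130), the hub nut at (283,255) and the knob top at (262,365). The lug beside the pin is at about (274,122).

Run:
```python
from h import *
for n,u,v,z in[("hub",283,255,.105),("knobtop",262,365,.145),("pin",217,130,.145)]:print(n,atz("wrist",u,v,z).round(4))
```

```text
hub [ 0.5266 -0.0195  0.105 ]
knobtop [ 0.5144 -0.0817  0.145 ]
pin [0.4957 0.0668 0.145 ]
```

Units first: shifts go in shares of 0.6 m and turns go in shares of 120 degrees. So 0.0685 m / 0.6 = 0.1142, -0.0535 m / 0.6 = -0.0892.

```bash
python3 -m pendant '[{"dx": 0.05, "dy": -0.0417, "dz": 0.0333, "finger_gap": 0.085}, {"dx": 0.0917, "dy": -0.075, "dz": 0.0667, "finger_gap": 0.085}, {"dx": 0.1142, "dy": -0.0892, "dz": 0.0667, "finger_gap": 0.07}, {"dx": 0.1142, "dy": -0.0892, "dz": 0.0667, "finger_gap": 0.06}]' 30
python3 - <<'E'
from h import *
i=bot.camera_info("wrist");im=bot.camera("wrist");cv2.imwrite("pics/w2.png",im)
print(px("wrist",[.4965,.0685,.145],i),px("wrist",[.527,-.0185,.105],i))
hs=cv2.cvtColor(im,cv2.COLOR_BGR2HSV);m=cv2.inRange(hs,(15,100,60),(30,255,255))
n,l,s,c=cv2.connectedComponentsWithStats(m);print([(s[k].tolist(),c[k].round()) for k in range(1,n) if s[k,4]>100])
E
```

```text
time: 0.48
ee_pos: [0.4941, 0.0704, 0.2149]
tcp_rot: [-179.8, -0.0, 90.1]
wrist_force: [0.6, 0.4, 1.3]
opening: 0.0631
grasp_force: 0.0
[321.08666386 275.54955242] [366.09425248 375.33253055]
[([249, 0, 74, 23, 199], array([286.,  15.])), ([266, 0, 51, 17, 692], array([290.,   7.])), ([289, 193, 58, 103, 4001], array([317., 243.]))]
```

View pics/w2.png

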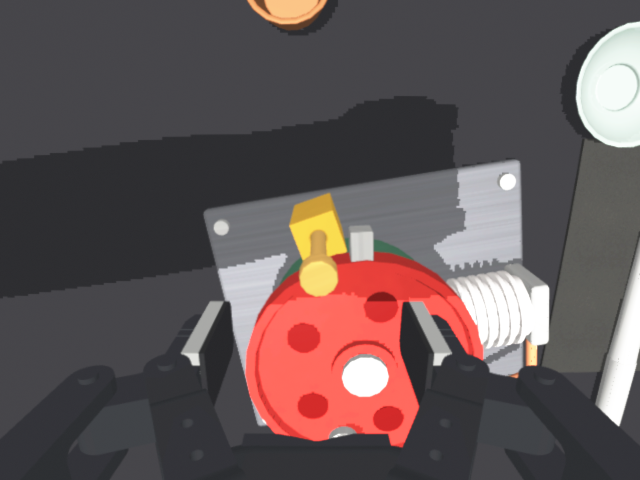

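The pin head is at (318,277), against a predicted (321,276), and the hub is at (365,376) as predicted. Descend and grip.

Converted, 0.071 m / 0.6 = 0.1183, 0.036 m / 0.6 = 0.06.

```bash
python3 -m pendant '[{"dz": 0.06, "finger_gap": 0.06}, {"dz": 0.1183, "finger_gap": 0.06}, {"dz": 0.1183, "finger_gap": 0.06}, {"dz": 0.1183, "finger_gap": 0.01}, {"dz": 0.1183, "finger_gap": 0.01}]' 60;python3 -m pendant '[{"finger_gap": 0.01}, {"finger_gap": 0.01}, {"finger_gap": 0.01}]'
```

```text
time: 0.95
ee_pos: [0.4974, 0.0682, 0.1473]
tcp_rot: [179.9, -0.0, 90.0]
wrist_force: [0.5, -0.2, 0.1]
opening: 0.0366
grasp_force: 0.0
time: 1.2
ee_pos: [0.4977, 0.0685, 0.1479]
tcp_rot: [179.8, -0.0, 90.0]
wrist_force: [-0.6, 0.5, 7.1]
opening: 0.0176
grasp_force: 58.3
```

Converted, -0.055 m / 0.6 = -0.0917, -0.04 m / 0.6 = -0.0667.

```bash
python3 -m pendant '[{"dz": -0.0333, "finger_gap": 0.01}, {"dz": -0.0667, "finger_gap": 0.01}, {"dz": -0.0917, "finger_gap": 0.01}, {"dz": -0.0917, "finger_gap": 0.01}]'
python3 - <<'E'
from h import *
i=bot.camera_info("wrist");im=bot.camera("wrist");s=bot.camera("side");sc=bot.camera("scene")
c=np.zeros((480,800,3),np.uint8);c[:,:400]=im[:,120:520];c[:240,400:]=cv2.resize(s[130:250,200:400],(400,240));c[240:,400:]=cv2.resize(sc[180:300,300:500],(400,240))
cv2.imwrite("pics/c2.png",c)
print(bot.get_obs()["ee_pos"],bot.get_obs()["opening"],bot.get_obs()["grasp_force"])
E
```

```text
time: 1.53
ee_pos: [0.498, 0.0686, 0.2048]
tcp_rot: [179.6, -0.0, 90.0]
wrist_force: [0.4, 0.6, 0.4]
opening: 0.018
grasp_force: 59.0
[0.49663469 0.06849734 0.20015587] 0.01758580942069292 58.98152410984039
```

View pics/c2.png

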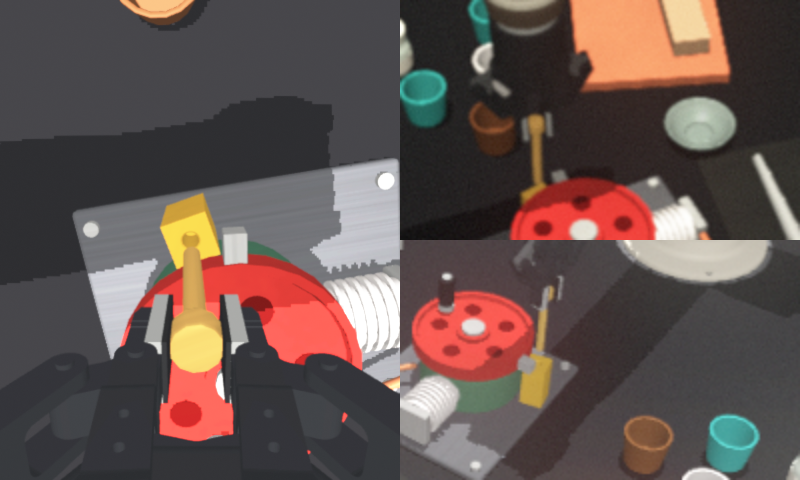

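The pin is held by its head at (197,340) and is clear of the hole. Carry it toward the cup.

Converted, 0.145 m / 0.6 = 0.2417, -0.005 m / 0.6 = -0.0083.

```bash
python3 -m pendant '[{"dx": 0.0417, "dz": -0.0083, "finger_gap": 0.01}, {"dx": 0.0917, "dy": 0.0017, "dz": -0.0083, "finger_gap": 0.01}, {"dx": 0.1417, "dy": 0.0033, "dz": -0.0083, "finger_gap": 0.01}, {"dx": 0.1917, "dy": 0.005, "dz": -0.0083, "finger_gap": 0.01}, {"dx": 0.2417, "dy": 0.0067, "dz": -0.0083, "finger_gap": 0.01}]'; python3 -m pendant '[{"dx": 0.05, "finger_gap": 0.01}, {"dx": 0.1, "finger_gap": 0.01}, {"dx": 0.1417, "finger_gap": 0.01}, {"dx": 0.1667, "finger_gap": 0.01}, {"dx": 0.1667, "finger_gap": 0.01}]';python3 - <<'E'
from h import *
i=bot.camera_info("wrist");im=bot.camera("wrist");s=bot.camera("side");sc=bot.camera("scene")
c=np.zeros((480,800,3),np.uint8);c[:,:400]=im[:,120:520];c[:240,400:]=cv2.resize(s[90:210,180:380],(400,240));c[240:,400:]=cv2.resize(sc[220:340,350:550],(400,240))
cv2.imwrite("pics/c3.png",c)
print(bot.get_obs()["ee_pos"],bot.get_obs()["tcp_rot"])
np.save("wi.npy",i)
E
```

```text
time: 2.1
ee_pos: [0.5, 0.2147, 0.2041]
tcp_rot: [-179.9, 0.0, 90.0]
wrist_force: [0.2, 0.1, -0.6]
opening: 0.0174
grasp_force: 59.0
time: 2.52
ee_pos: [0.4999, 0.3157, 0.2037]
tcp_rot: [-179.9, 0.0, 90.1]
wrist_force: [0.6, 0.8, -0.3]
opening: 0.0177
grasp_force: 59.0
[0.50039799 0.31270401 0.20474911] [-1.79950377e+02  5.16555943e-02  8.99909996e+01]
```

View pics/c3.png

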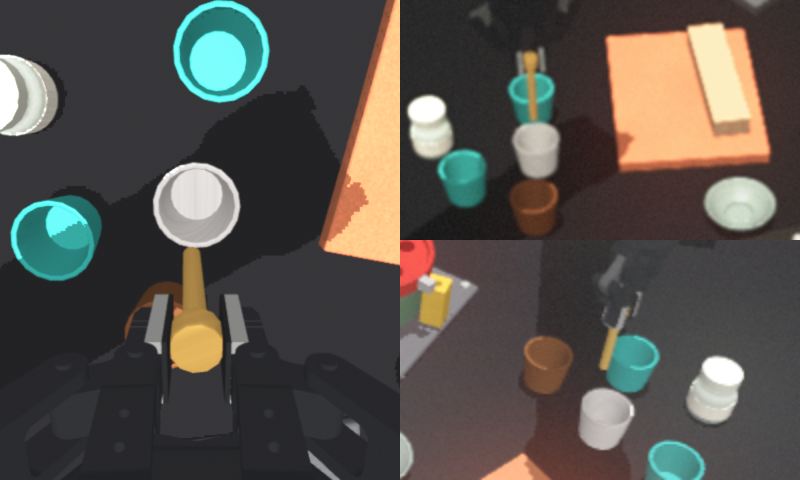

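The aluminium cup rim is centred at wrist pixel (316,205), and the pin is held upright with its foot at about (312,252). Compute the remaining shift.

Run:
```python
from h import *
i=np.load("wi.npy",allow_pickle=True).item()
print(atz("wrist",316.3,204.5,.05,i),atz("wrist",316.3,194,.005,i), atz("wrist",312,252,.1025,i))
```

```text
[0.49982906 0.33142554 0.05      ] [0.49978474 0.3300573  0.005     ] [0.49748755 0.31531659 0.1025    ]
```

Converted, 0.093 m / 0.6 = 0.155, 0.0165 m / 0.6 = 0.0275.

```bash
python3 -m pendant '[{"dx": 0.0275, "dy": 0.0033, "dz": 0.0167, "finger_gap": 0.01}, {"dx": 0.0275, "dy": 0.0033, "dz": 0.0583, "finger_gap": 0.01}, {"dx": 0.0275, "dy": 0.0033, "dz": 0.1083, "finger_gap": 0.01}, {"dx": 0.0275, "dy": 0.0033, "dz": 0.1417, "finger_gap": 0.01}, {"dx": 0.0275, "dy": 0.0033, "dz": 0.155, "finger_gap": 0.01}]'; python3 -m pendant '[{"dz": 0.0017, "finger_gap": 0.01}, {"dz": 0.0033, "finger_gap": 0.01}, {"dz": 0.005, "finger_gap": 0.01}, {"dz": 0.005, "finger_gap": 0.01}]'
```

```text
time: 3.08
ee_pos: [0.5015, 0.3285, 0.1085]
tcp_rot: [-179.8, 0.1, 89.9]
wrist_force: [0.0, -1.0, -0.9]
opening: 0.0175
grasp_force: 59.0
time: 3.42
ee_pos: [0.5031, 0.3302, 0.1107]
tcp_rot: [179.9, -0.1, 90.0]
wrist_force: [-0.7, -0.2, 0.3]
opening: 0.0174
grasp_force: 59.1
```

Converted, 0.002 m / 0.6 = 0.0033, 0.001 m / 0.6 = 0.0017.

```bash
python3 -m pendant '[{"dz": 0.0017, "finger_gap": 0.01}, {"dz": 0.0033, "finger_gap": 0.01}, {"dz": 0.0033, "finger_gap": 0.01}]'|grep -E 'ee_|wrist'; python3 -m pendant '[{"dz": 0.0017, "finger_gap": 0.01}, {"dz": 0.0033, "finger_gap": 0.01}, {"dz": 0.0033, "finger_gap": 0.01}]'|grep -E 'ee_|wrist'
```

```text
ee_pos: [0.5028, 0.3302, 0.108]
wrist_force: [0.9, 0.9, 2.1]
ee_pos: [0.5034, 0.3307, 0.1078]
wrist_force: [-0.3, -0.8, 13.0]
```

Foot is on the cup floor; release and rise.

Converted, -0.0015 m / 0.6 = -0.0025.

```bash
python3 -m pendant '[{"dz": -0.0025, "finger_gap": 0.01}, {"dz": -0.0025, "finger_gap": 0.03}, {"dz": -0.0025, "finger_gap": 0.05}, {"dz": -0.0025, "finger_gap": 0.06}, {"dz": -0.0025, "finger_gap": 0.06}]'|grep -E 'ee_|wrist|open'; python3 -m pendant '[{"dz": -0.0333, "finger_gap": 0.06}, {"dz": -0.0833, "finger_gap": 0.06}, {"dz": -0.15, "finger_gap": 0.06}, {"dz": -0.1917, "finger_gap": 0.06}]'|grep -E 'ee_|wrist|open';  python3 - <<'E'
from h import *
i=bot.camera_info("wrist");im=bot.camera("wrist");s=bot.camera("side");sc=bot.camera("scene")
c=np.zeros((480,800,3),np.uint8);c[:,:400]=im[:,120:520];c[:240,400:]=cv2.resize(s[90:210,180:380],(400,240));c[240:,400:]=cv2.resize(sc[220:340,350:550],(400,240))
cv2.imwrite("pics/c4.png",c)
E
```

```text
ee_pos: [0.5023, 0.3299, 0.1064]
wrist_force: [0.5, -0.7, -0.7]
opening: 0.0596
ee_pos: [0.5025, 0.33, 0.2249]
wrist_force: [1.5, 0.2, 0.1]
opening: 0.0599
```

View pics/c4.png

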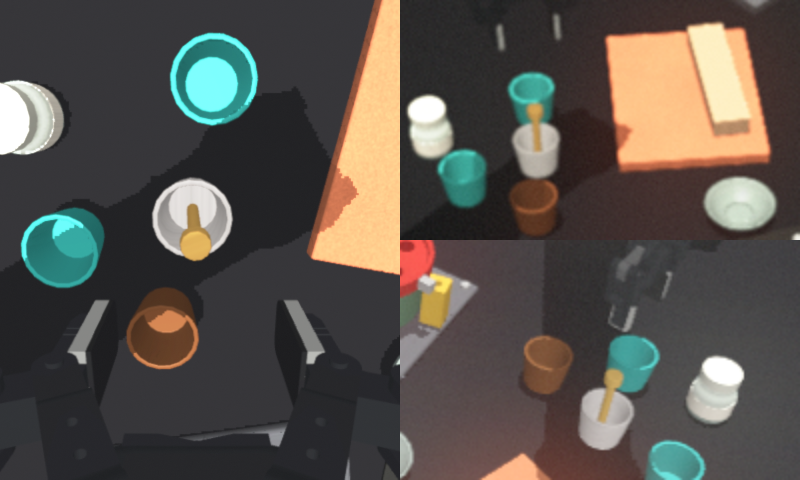

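The pin stands in the aluminium cup (head at (195,245) in the crop) and the other cups are untouched. Next, go to the knob; first find which way joint 6 turns.

Converted, -0.18 m / 0.6 = -0.3, -0.14 m / 0.6 = -0.2333, 11.6 degrees / 120 = 0.0967.

```bash
python3 -c "
from h import *;o=bot.get_obs();print(o['q'].round(1),o['ee_pos'],o['tcp_rot'])"; python3 -m pendant '[{"dx": -0.05, "rz": 0.0417, "finger_gap": 0.06}, {"dx": -0.1083, "rz": 0.0967, "finger_gap": 0.06}, {"dx": -0.1667, "rz": 0.0967, "finger_gap": 0.06}, {"dx": -0.2333, "dy": 0.005, "rz": 0.0967, "finger_gap": 0.06}, {"dx": -0.3, "dy": 0.01, "rz": 0.0967, "finger_gap": 0.06}]';  python3 -c "
from h import *;o=bot.get_obs();print(o['q'].round(1))"
```

```text
[ 33.3  11.5  13.7  92.1   0.  123.3] [0.50325361 0.33051478 0.22412942] [ 1.79809629e+02 -1.26915659e-01  9.00031383e+01]
time: 5.23
ee_pos: [0.5077, 0.1485, 0.2201]
tcp_rot: [-179.9, 0.1, 78.5]
wrist_force: [1.0, -0.6, 0.4]
opening: 0.0604
grasp_force: 0.0
[ 16.3   1.6   2.5  91.1   0.  117.9]
```

Converted, -0.185 m / 0.6 = -0.3083, -0.148 m / 0.6 = -0.2467.

```bash
python3 -m pendant '[{"dx": -0.0617, "dy": 0.0147, "finger_gap": 0.06}, {"dx": -0.1233, "dy": 0.0293, "finger_gap": 0.06}, {"dx": -0.185, "dy": 0.044, "finger_gap": 0.06}, {"dx": -0.2467, "dy": 0.0583, "finger_gap": 0.06}, {"dx": -0.3083, "dy": 0.0733, "finger_gap": 0.06}]';python3 -m pendant '[{"dx": -0.0623, "dy": 0.0147, "finger_gap": 0.06}, {"dx": -0.0623, "dy": 0.0147, "finger_gap": 0.06}, {"dx": -0.0623, "dy": 0.0147, "finger_gap": 0.06}, {"dx": -0.0623, "dy": 0.0147, "finger_gap": 0.06}]'
python3 - <<'E'
from h import *
i=bot.camera_info("wrist");np.save("wi.npy",i);im=bot.camera("wrist");cv2.imwrite("pics/w5.png",im)
print(px("wrist",[.5150,-.0795,.145],i),px("wrist",[.5275,-.0185,.105],i),bot.get_obs()['q'].round(1))
E
```

```text
time: 5.65
ee_pos: [0.5136, -0.0419, 0.2203]
tcp_rot: [-179.9, 0.0, 78.4]
wrist_force: [0.4, -0.3, 1.0]
opening: 0.06
grasp_force: 0.0
time: 5.98
ee_pos: [0.5151, -0.0784, 0.2206]
tcp_rot: [-179.9, -0.0, 78.4]
wrist_force: [-0.1, 0.1, 0.1]
opening: 0.0597
grasp_force: 0.0
[316.32962046 269.87897177] [316.3139564  139.73369029] [-8.6  0.5  1.5 91.1  0.  93. ]
```

View pics/w5.png

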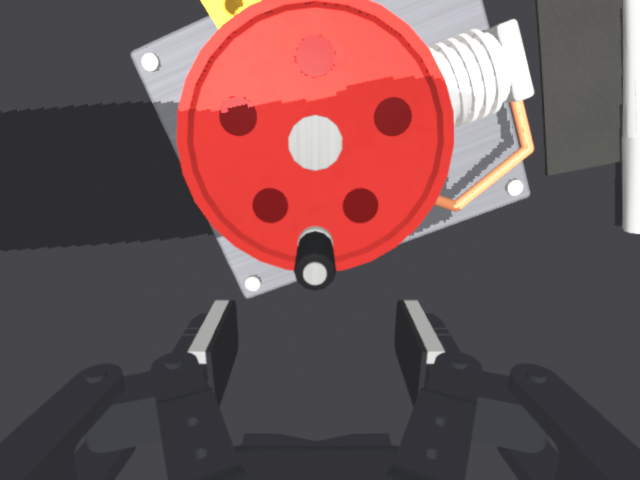

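The knob top at (315,273) and hub at (315,142) line up with the tool, with the knob about 1.5 mm farther out. Descend and grip lightly.

Converted, 0.0855 m / 0.6 = 0.1425, 0.03 m / 0.6 = 0.05.

```bash
python3 -m pendant '[{"dx": -0.003, "dz": 0.05, "finger_gap": 0.06}, {"dx": -0.003, "dz": 0.1, "finger_gap": 0.06}, {"dx": -0.003, "dz": 0.1425, "finger_gap": 0.05}, {"dx": -0.003, "dz": 0.1425, "finger_gap": 0.04}, {"dx": -0.003, "dz": 0.1425, "finger_gap": 0.03}]' 25;python3 -m pendant '[{"finger_gap": 0.015}, {"finger_gap": 0.015}, {"finger_gap": 0.015}, {"finger_gap": 0.015}]' 25
```

```text
time: 6.45
ee_pos: [0.5144, -0.0789, 0.1356]
tcp_rot: [-179.9, 0.0, 78.5]
wrist_force: [0.2, -0.7, 0.3]
opening: 0.0305
grasp_force: 0.0
time: 6.78
ee_pos: [0.5156, -0.0795, 0.1376]
tcp_rot: [179.9, -0.1, 78.4]
wrist_force: [-0.7, 6.5, -0.3]
opening: 0.021
grasp_force: 26.7
```

Converted, 0.0183 m / 0.6 = 0.0305, 0.0147 m / 0.6 = 0.0245, -17.2 degrees / 120 = -0.1433.

```bash
python3 -m pendant '[{"dx": 0.0002, "dy": 0.0062, "rz": -0.0283, "finger_gap": 0.015}, {"dx": 0.0008, "dy": 0.0123, "rz": -0.0575, "finger_gap": 0.015}, {"dx": 0.0017, "dy": 0.0185, "rz": -0.0858, "finger_gap": 0.015}, {"dx": 0.003, "dy": 0.0245, "rz": -0.1146, "finger_gap": 0.015}, {"dx": 0.0047, "dy": 0.0305, "rz": -0.1433, "finger_gap": 0.015}]'
cat > f.py <<'E'
from h import *
o=bot.get_obs();d=np.array(o['ee_pos'])[:2]-[.5272,-.0195];f=o['wrist_force']
t=np.arctan2(d[1],d[0]);r=d/np.linalg.norm(d)
print("ang %.3f R %.4f Fr %.1f Ft %.1f Fz %.1f grip %.1f yawtan %.3f T %.2f"%((t-np.radians(-101.6)),np.linalg.norm(d),f[0]*r[0]+f[1]*r[1],-f[0]*r[1]+f[1]*r[0],f[2],o['grasp_force'],np.radians(78.4-o['tcp_rot'][2])*-1,o['torque'][2]))
E
python3 f.py
```

```text
time: 7.2
ee_pos: [0.5339, -0.0802, 0.1375]
tcp_rot: [179.9, -0.1, 95.8]
wrist_force: [-3.5, 9.1, 1.1]
opening: 0.021
grasp_force: 26.9
ang 0.313 R 0.0610 Fr -9.4 Ft -2.5 Fz 1.1 grip 26.9 yawtan 0.304 T -0.02
```

Converted, 0.0147 m / 0.6 = 0.0245, 0.0111 m / 0.6 = 0.0185, -13.75 degrees / 120 = -0.1146.

```bash
python3 -m pendant '[{"dx": 0.0018, "dy": 0.0062, "rz": -0.0283, "finger_gap": 0.015}, {"dx": 0.0025, "dy": 0.0123, "rz": -0.0575, "finger_gap": 0.015}, {"dx": 0.0033, "dy": 0.0185, "rz": -0.0858, "finger_gap": 0.015}, {"dx": 0.0047, "dy": 0.0245, "rz": -0.1146, "finger_gap": 0.015}, {"dx": 0.0047, "dy": 0.0245, "rz": -0.1146, "finger_gap": 0.015}]'|grep wrist; python3 f.py;  python3 -m pendant '[{"dx": 0.0002, "dy": 0.0062, "rz": -0.0283, "finger_gap": 0.015}, {"dx": 0.0008, "dy": 0.0123, "rz": -0.0575, "finger_gap": 0.015}, {"dx": 0.0017, "dy": 0.0185, "rz": -0.0858, "finger_gap": 0.015}, {"dx": 0.003, "dy": 0.0245, "rz": -0.1146, "finger_gap": 0.015}, {"dx": 0.003, "dy": 0.0245, "rz": -0.1146, "finger_gap": 0.015}]'|grep wrist; python3 f.py
```

```text
wrist_force: [-0.5, 5.5, -0.4]
ang 0.564 R 0.0607 Fr -5.3 Ft 1.5 Fz -0.4 grip 26.7 yawtan 0.544 T -0.00
wrist_force: [-3.3, 7.8, 0.4]
ang 0.805 R 0.0605 Fr -8.3 Ft 1.7 Fz 0.4 grip 26.9 yawtan 0.785 T 0.01
```

Converted, 0.0147 m / 0.6 = 0.0245, 0.0111 m / 0.6 = 0.0185, -13.75 degrees / 120 = -0.1146.

```bash
python3 -m pendant '[{"dx": 0.001, "dy": 0.0062, "rz": -0.0283, "finger_gap": 0.015}, {"dx": 0.0017, "dy": 0.0123, "rz": -0.0575, "finger_gap": 0.015}, {"dx": 0.0025, "dy": 0.0185, "rz": -0.0858, "finger_gap": 0.015}, {"dx": 0.0038, "dy": 0.0245, "rz": -0.1146, "finger_gap": 0.015}]'|grep wrist; python3 f.py;  python3 -m pendant '[{"dx": 0.001, "dy": 0.0062, "rz": -0.0283, "finger_gap": 0.015}, {"dx": 0.0017, "dy": 0.0123, "rz": -0.0575, "finger_gap": 0.015}, {"dx": 0.0025, "dy": 0.0185, "rz": -0.0858, "finger_gap": 0.015}, {"dx": 0.0038, "dy": 0.0245, "rz": -0.1146, "finger_gap": 0.015}]'|grep wrist; python3 f.py
```

```text
wrist_force: [-7.8, 3.6, 2.2]
ang 1.037 R 0.0604 Fr -8.2 Ft -2.6 Fz 2.2 grip 27.0 yawtan 1.023 T -0.01
wrist_force: [-8.8, 1.5, 2.2]
ang 1.280 R 0.0602 Fr -8.4 Ft -2.8 Fz 2.2 grip 27.0 yawtan 1.263 T -0.06
```

Converted, 0.0147 m / 0.6 = 0.0245, 0.0111 m / 0.6 = 0.0185, -13.75 degrees / 120 = -0.1146.

```bash
for k in 1; do python3 -m pendant '[{"dx": 0.0018, "dy": 0.0062, "rz": -0.0283, "finger_gap": 0.015}, {"dx": 0.0025, "dy": 0.0123, "rz": -0.0575, "finger_gap": 0.015}, {"dx": 0.0033, "dy": 0.0185, "rz": -0.0858, "finger_gap": 0.015}, {"dx": 0.0047, "dy": 0.0245, "rz": -0.1146, "finger_gap": 0.015}]'|grep wrist; python3 f.py; python3 -m pendant '[{"dx": 0.0002, "dy": 0.0062, "rz": -0.0283, "finger_gap": 0.015}, {"dx": 0.0008, "dy": 0.0123, "rz": -0.0575, "finger_gap": 0.015}, {"dx": 0.0017, "dy": 0.0185, "rz": -0.0858, "finger_gap": 0.015}, {"dx": 0.003, "dy": 0.0245, "rz": -0.1146, "finger_gap": 0.015}]'|grep wrist; python3 f.py; done
```

```text
wrist_force: [-6.1, -1.3, 1.9]
ang 1.525 R 0.0600 Fr -5.6 Ft -2.7 Fz 1.9 grip 26.9 yawtan 1.503 T 0.00
wrist_force: [-8.1, -2.3, 3.3]
ang 1.769 R 0.0600 Fr -8.1 Ft -2.4 Fz 3.3 grip 27.0 yawtan 1.742 T 0.05
```

Converted, 0.0147 m / 0.6 = 0.0245, 0.0111 m / 0.6 = 0.0185, -13.75 degrees / 120 = -0.1146.

```bash
python3 -m pendant '[{"dx": 0.0002, "dy": 0.0062, "rz": -0.0283, "finger_gap": 0.015}, {"dx": 0.0008, "dy": 0.0123, "rz": -0.0575, "finger_gap": 0.015}, {"dx": 0.0017, "dy": 0.0185, "rz": -0.0858, "finger_gap": 0.015}, {"dx": 0.003, "dy": 0.0245, "rz": -0.1146, "finger_gap": 0.015}]'|grep wrist; python3 f.py; python3 -m pendant '[{"dx": 0.0002, "dy": 0.0062, "rz": -0.0283, "finger_gap": 0.015}, {"dx": 0.0008, "dy": 0.0123, "rz": -0.0575, "finger_gap": 0.015}]'|grep wrist; python3 f.py
```

```text
wrist_force: [-7.7, -7.8, 2.4]
ang 2.008 R 0.0601 Fr -9.3 Ft -5.8 Fz 2.4 grip 27.1 yawtan -4.301 T -0.02
wrist_force: [-5.6, -16.2, 0.2]
ang 2.106 R 0.0601 Fr -10.6 Ft -13.4 Fz 0.2 grip 27.1 yawtan -4.182 T -0.06
```

Converted, 0.0037 m / 0.6 = 0.0062, 0.0019 m / 0.6 = 0.0032, -3.4 degrees / 120 = -0.0283.

```bash
for k in 1; do python3 -m pendant '[{"dx": 0.0002, "dy": 0.0032, "rz": -0.0142, "finger_gap": 0.015}, {"dx": 0.0002, "dy": 0.0062, "rz": -0.0283, "finger_gap": 0.015}, {"dx": 0.0002, "dy": 0.0062, "rz": -0.0283, "finger_gap": 0.015}]'|grep wrist; python3 f.py; python3 -m pendant '[{"dx": 0.0002, "dy": 0.0032, "rz": -0.0142, "finger_gap": 0.015}, {"dx": 0.0002, "dy": 0.0062, "rz": -0.0283, "finger_gap": 0.015}, {"dx": 0.0002, "dy": 0.0062, "rz": -0.0283, "finger_gap": 0.015}]'|grep wrist; python3 f.py; python3 -m pendant '[{"dx": 0.0002, "dy": 0.0032, "rz": -0.0142, "finger_gap": 0.015}, {"dx": 0.0002, "dy": 0.0062, "rz": -0.0283, "finger_gap": 0.015}, {"dx": 0.0002, "dy": 0.0062, "rz": -0.0283, "finger_gap": 0.015}]'|grep wrist; python3 f.py; done
```

```text
wrist_force: [-5.8, -10.9, 2.3]
ang 2.174 R 0.0601 Fr -9.6 Ft -7.8 Fz 2.3 grip 27.0 yawtan -4.123 T -0.04
wrist_force: [-7.0, -11.1, 0.9]
ang 2.227 R 0.0601 Fr -11.2 Ft -6.9 Fz 0.9 grip 27.0 yawtan -4.064 T -0.03
wrist_force: [-6.9, -12.0, 2.2]
ang 2.286 R 0.0602 Fr -11.9 Ft -7.0 Fz 2.2 grip 27.0 yawtan -4.005 T -0.01
```

Converted, 0.0037 m / 0.6 = 0.0062, 0.0019 m / 0.6 = 0.0032, -3.4 degrees / 120 = -0.0283.

```bash
python3 -m pendant '[{"dx": 0.0002, "dy": 0.0032, "rz": -0.0142, "finger_gap": 0.015}, {"dx": 0.0002, "dy": 0.0062, "rz": -0.0283, "finger_gap": 0.015}, {"dx": 0.0002, "dy": 0.0062, "rz": -0.0283, "finger_gap": 0.015}]'|grep wrist; python3 f.py; python3 -m pendant '[{"dx": 0.0002, "dy": 0.0032, "rz": -0.0142, "finger_gap": 0.015}, {"dx": 0.0002, "dy": 0.0062, "rz": -0.0283, "finger_gap": 0.015}, {"dx": 0.0002, "dy": 0.0062, "rz": -0.0283, "finger_gap": 0.015}]'|grep wrist; python3 f.py; python3 -m pendant '[{"dx": 0.0002, "dy": 0.0032, "rz": -0.0142, "finger_gap": 0.015}, {"dx": 0.0002, "dy": 0.0062, "rz": -0.0283, "finger_gap": 0.015}, {"dx": 0.0002, "dy": 0.0062, "rz": -0.0283, "finger_gap": 0.015}]'|grep wrist; python3 f.py
```

```text
wrist_force: [-5.6, -14.0, 1.5]
ang 2.344 R 0.0602 Fr -12.2 Ft -8.8 Fz 1.5 grip 27.0 yawtan -3.946 T -0.02
wrist_force: [-5.5, -14.3, 1.0]
ang 2.400 R 0.0602 Fr -12.8 Ft -8.4 Fz 1.0 grip 27.0 yawtan -3.887 T -0.05
wrist_force: [-5.0, -15.9, 0.9]
ang 2.461 R 0.0603 Fr -14.0 Ft -9.1 Fz 0.9 grip 27.0 yawtan -3.828 T 0.04
```

Converted, 0.0037 m / 0.6 = 0.0062, 0.0019 m / 0.6 = 0.0032, -3.4 degrees / 120 = -0.0283.

```bash
python3 -m pendant '[{"dx": 0.001, "dy": 0.0032, "rz": -0.0142, "finger_gap": 0.015}, {"dx": 0.001, "dy": 0.0062, "rz": -0.0283, "finger_gap": 0.015}, {"dx": 0.001, "dy": 0.0062, "rz": -0.0283, "finger_gap": 0.015}]'|grep wrist; python3 f.py; python3 -m pendant '[{"dx": 0.001, "dy": 0.0032, "rz": -0.0142, "finger_gap": 0.015}, {"dx": 0.001, "dy": 0.0062, "rz": -0.0283, "finger_gap": 0.015}, {"dx": 0.001, "dy": 0.0062, "rz": -0.0283, "finger_gap": 0.015}]'|grep wrist; python3 f.py
```

```text
wrist_force: [-0.3, -15.3, -0.5]
ang 2.515 R 0.0602 Fr -10.6 Ft -11.0 Fz -0.5 grip 26.9 yawtan -3.768 T -0.11
wrist_force: [-4.1, -10.8, 0.5]
ang 2.588 R 0.0602 Fr -10.6 Ft -4.4 Fz 0.5 grip 26.9 yawtan -3.708 T -0.04
```

Converted, 0.0037 m / 0.6 = 0.0062, 0.0019 m / 0.6 = 0.0032, -3.4 degrees / 120 = -0.0283.

```bash
python3 -m pendant '[{"dx": 0.0005, "dy": 0.0032, "rz": -0.0142, "finger_gap": 0.015}, {"dx": 0.0005, "dy": 0.0062, "rz": -0.0283, "finger_gap": 0.015}, {"dx": 0.0005, "dy": 0.0062, "rz": -0.0283, "finger_gap": 0.015}]'|grep wrist; python3 f.py
```

```text
wrist_force: [-7.0, -7.1, 2.7]
ang 2.669 R 0.0603 Fr -9.9 Ft 1.0 Fz 2.7 grip 27.1 yawtan -3.648 T -0.03
```

Converted, 0.002 m / 0.6 = 0.0033, 0.001 m / 0.6 = 0.0017, -1.8 degrees / 120 = -0.015.

```bash
python3 -m pendant '[{"dx": 0.0005, "dy": 0.0017, "rz": -0.0075, "finger_gap": 0.015}, {"dx": 0.0005, "dy": 0.0033, "rz": -0.015, "finger_gap": 0.015}, {"dx": 0.0005, "dy": 0.0033, "rz": -0.015, "finger_gap": 0.015}]'|grep wrist; python3 f.py; python3 -m pendant '[{"finger_gap": 0.022}, {"finger_gap": 0.026}, {"finger_gap": 0.032}, {"finger_gap": 0.042}, {"finger_gap": 0.05}]'|grep -E 'wrist|open'; python3 f.py; python3 -m pendant '[{"dz": -0.0333, "finger_gap": 0.05}, {"dz": -0.0917, "finger_gap": 0.05}, {"dz": -0.15, "finger_gap": 0.05}, {"dz": -0.15, "finger_gap": 0.05}]'
python3 - <<'E'
from h import *
i=bot.camera_info("wrist");np.save("wi.npy",i);im=bot.camera("wrist");s=bot.camera("side")
t=np.radians(-101.6)+2.7;k=np.array([.5272,-.0195])
print(px("wrist",[*(k+.062*np.array([np.cos(t),np.sin(t)])),.145],i),px("wrist",[*k,.105],i))
c=np.zeros((480,800,3),np.uint8);c[:,:400]=im[:,120:520];c[:,400:]=cv2.resize(s[100:300,200:367],(400,480))
cv2.imwrite("pics/c6.png",c)
E
```

```text
wrist_force: [-5.9, -6.8, 1.0]
ang 2.702 R 0.0602 Fr -9.0 Ft 0.6 Fz 1.0 grip 27.0 yawtan -3.618 T -0.01
wrist_force: [0.3, -0.1, -1.0]
opening: 0.0496
ang 2.712 R 0.0617 Fr 0.1 Ft -0.3 Fz -1.0 grip 0.0 yawtan -3.617 T -0.02
time: 13.12
ee_pos: [0.565, 0.0304, 0.2336]
tcp_rot: [-179.6, 0.4, -128.8]
wrist_force: [1.3, -0.5, 1.0]
opening: 0.0499
grasp_force: 0.0
[318.02618641 258.40438512] [314.75266053 135.88506443]
```

View pics/c6.png

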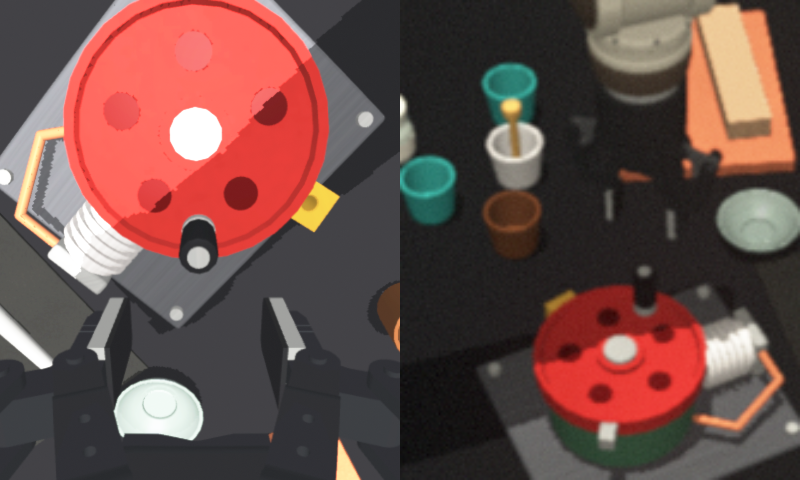

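The knob is at (318,257), as predicted (318,258), so the wheel stayed put on release; the pin stands in the cup. Quick check that nothing drifts over a second, then hand in.

```bash
python3 -c "
from h import *;cv2.imwrite('pics/a.png',bot.camera('side'))"; for k in 1 2 ; do python3 -m pendant '[{"finger_gap": 0.05}, {"finger_gap": 0.05}, {"finger_gap": 0.05}, {"finger_gap": 0.05}, {"finger_gap": 0.05}]'|grep time; done; python3 -c "
from h import *
a=cv2.imread('pics/a.png').astype(int);b=bot.camera('side').astype(int);d=cv2.blur(abs(a-b).max(2).astype(np.float32),(3,3))[130:300,220:370];print(d.max())
if d.max()<30: print(bot.job_done())"
```

```text
time: 13.68
time: 14.1
68.333336
```

```bash
for k in 1; do python3 - <<'E'
from h import *
a=cv2.imread('pics/a.png').astype(int);b=bot.camera('side').astype(int);cv2.imwrite('pics/b.png',b)
d=cv2.blur(abs(a-b).max(2).astype(np.float32),(3,3))
ys,xs=np.where(d>30);print(len(ys),list(zip(xs,ys))[:40])
print(px("side",[.5272,-.0195,.105]), px("side",[.567,.028,.145]), d[220:300,250:345].max(), d[205:225,290:310].max())
E
done
```

```text
497 [(np.int64(201), np.int64(0)), (np.int64(202), np.int64(0)), (np.int64(203), np.int64(0)), (np.int64(204), np.int64(0)), (np.int64(205), np.int64(0)), (np.int64(206), np.int64(0)), (np.int64(207), np.int64(0)), (np.int64(208), np.int64(0)), (np.int64(209), np.int64(0)), (np.int64(210), np.int64(0)), (np.int64(211), np.int64(0)), (np.int64(212), np.int64(0)), (np.int64(213), np.int64(0)), (np.int64(214), np.int64(0)), (np.int64(215), np.int64(0)), (np.int64(299), np.int64(0)), (np.int64(300), np.int64(0)), (np.int64(301), np.int64(0)), (np.int64(302), np.int64(0)), (np.int64(303), np.int64(0)), (np.int64(326), np.int64(0)), (np.int64(327), np.int64(0)), (np.int64(199), np.int64(1)), (np.int64(200), np.int64(1)), (np.int64(201), np.int64(1)), (np.int64(202), np.int64(1)), (np.int64(203), np.int64(1)), (np.int64(204), np.int64(1)), (np.int64(205), np.int64(1)), (np.int64(206), np.int64(1)), (np.int64(207), np.int64(1)), (np.int64(208), np.int64(1)), (np.int64(209), np.int64(1)), (np.int64(210), np.int64(1)), (np.int64(211), np.int64(1)), (np.int64(212), np.int64(1)), (np.int64(213), np.int64(1)), (np.int64(214), np.int64(1)), (np.int64(298), np.int64(1)), (np.int64(299), np.int64(1))]
[291.21918955 244.77072674] [302.67840535 213.37640272] 17.88889 7.888889[ WARN:0@1.323] global loadsave.cpp:1063 imwrite_ Unsupported depth image for selected encoder is fallbacked to CV_8U.
```

The change is only the settling arm; the wheel and knob regions show nothing but noise. Hand in.

```bash
python3 -c "
from h import *;print(bot.job_done())"
```

```text
the job is handed in; nothing more can be done
None
```

The lock pin stands in the aluminium cup and the flywheel rests about 0.15 rad past its compression peak (felt near 2.55 rad). It stayed put after release, nothing else on the bench was touched, and the job was handed in at about 14 s.

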